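# Register a painting panel in the stencilling jig

## Robot

A 6-joint arm with a two-finger parallel gripper is mounted at the origin on the work surface. World frame = base frame: x ahead of the robot, y to its left, z up, the work surface at z = 0. Lengths are in m, angles in rad, forces in N, time in s.
With the tool pointing down it reaches from about 0.225 to 0.875 m from the base axis. Payload 3.4 kg.
Tool frame: the origin (TCP) lies between the finger pads; the fingertips stand 11 mm ahead of it and the grasp point (between the pads) lies 8 mm behind it; z points along the fingers, y is the line along which they close (so a half turn about z gives the same grasp; the last joint's range is limited). The gripper opens to 85 mm and grips with 20 to 120 N. Pads are 22 mm wide; open, the fingers measure 114 mm over their backs; the gripper's body (76 mm by 85 mm) begins 54 mm behind the grasp point. The pads swing forward as they close: fully open they stand 13 mm farther back than shut.
Start: joints at [-0.121, 0.276, 1.505, -0, 1.361, -0.121], TCP at [0.575, -0, 0.242] pointing down, gripper open.
Joint ranges: [-2.89, 2.89], [-0.75, 2.08], [0.22, 2.7], [-1.18, 4.32], [0.11, 2.71], [-2.7, 2.7]. Speed limits (rad/s): [2.57, 2.57, 3.14, 3.14, 3.14, 3.14].

## Interface

Orientations are given as a unit quaternion [w, x, y, z].
In Python, from rig import manip, imaging gives the robot as it stands. The module is installed in compiled form; this text tells all that it offers.
- The arm moves only by the tool jog_arm, never from a script. Its argument "deltas" is one flat list of numbers, 7 for each row, row after row: the turn, a rotation vector about the world's x, y, z in degrees, then the shift along the world's x, y, z in mm, then the opening, from 0 (shut) to 1 (fully open). In form: [ax, ay, az, tx, ty, tz, gripper, ax, ay, az, tx, ty, tz, gripper, ...]. A call has 1 to 20 rows; each row is the pose to reach, as a shift and turn from the pose commanded when the call began; what a row does not reach only later rows make up. A row lasts 1/10 s, in which the tool goes at most 50 mm and 8.59 degrees, less where a joint would pass 70% of its speed; a pose out of reach is approached as far as the arm can. A call with a gripper value outside its range is refused whole. The fingers move at their own pace and stop on an object; "grip_force" is the grip in N (left out, the last holds). Time passes only in rows, so rows that repeat a pose let the fingers close. It gives the time, the measured TCP pose, the force, the opening and the grip force at its end, in the units of the state.
- manip.get_state(): the state, without advancing time (a new reading comes with each control period).
- imaging.get_image(name): name is "scene" or "side" or "wrist"; returns the picture (420x560x3 uint8, blue, green, red); there is no depth.
- imaging.calibration(name): a dict with "mtx" (3x3 intrinsics, pixels), "cam_to_world" (4x4, takes a point from camera to world coordinates). Camera axes: x right, y down, z forward; pixel columns grow to the right and rows downward; lengths in m; the calibration is good to about 2 mm. A picture is of the moment at which its call begins: read the wrist's pose just before it. calibration takes no time and is no camera call; for the wrist camera it gives the pose at the moment of the call.
- manip.sign_off(): hands the job in; it is judged then, once.
The state is a dict: "clock": time; "qpos": joint angles; "qd": joint speeds; "effort": joint torques, N m; "position": TCP position; "ee_rot": TCP orientation; "contact_force": force on the tool from outside, world axes, zero at the start; "moment": the same for the moment, N m; "width": finger opening in m; "gripper_force": force on a finger pad.
Only numpy, scipy, OpenCV 4.12 (cv2) and the standard library are available. Lean on these libraries where they do the work, as an engineer would, in place of code of your own. Each camera call takes 0.05 s, during which the arm holds its last target. There are 200 camera calls.

## Task

Register the white-faced wooden panel in the stencilling jig: push it along the base until it sits square in the corner, flat against both the aluminium fence and the wooden end stop, and push the black sliding stop along the rail until it rests against the panel's free end. Only push things with the fingers: never pick up or tip the panel, and leave everything else lying about where it is.

Things in the scene. Friction and masses are not known exactly. Their poses are not given: they have to be found in the camera images.
- jig: Fixed jig: plywood base 275 mm (its x) by 440 mm (its y), 12 mm thick, flat on the table; a fence stands along its far edge and an end stop at its left. Origin on the table surface, 2.5 mm nearer the robot than the base's centre; x points away from the robot to the fence, y left to the end stop, z up. Its place and yaw (up to 0.25 rad) vary. Fingers may touch it.
- fence (a point): Middle of the top inner edge of the fence: an aluminium bar 30 mm wide along the jig's y over the base's whole length, top 34 mm above the table. Its upright inner face looks to the jig's -x and lies at jig x = +105 mm.
- end_stop (a point): Middle of the top inner edge of the end stop: a dark wooden batten 25 mm wide and 200 mm long, along the jig's x up to the fence, top 28 mm above the table. Its upright inner face looks to the jig's -y and lies at jig y = +170 mm.
- jig_corner (a point): The inside corner where the inner faces of fence and end stop meet, on the base's top (12 mm above the table); axes as the jig's.
- panel: The loose panel lying on the jig's base: light wood, white face, upright sides, 102 mm (its x) by 152 mm (its y) by 20 mm, 0.15 to 0.31 kg. Origin: centre of its underside. Starts short of fence and end stop, turned up to 0.3 rad either way from the jig's axes. In place, its axes run along the jig's and its origin is 51 mm from the fence and 76 mm from the end stop.
- panel_corner (a point): The panel's far left corner at its underside (x +51 mm, y +76 mm in the panel's frame), the one that belongs in the jig's corner.
- stop (a joint): Travel in m of the black sliding stop on the fence rail, along the jig's +y (towards the end stop), 0 to 0.20; starts between 0 and 0.04. It takes about 3 N to slide and stays where it is left. With the panel in place the stop meets its free end at 0.183.
- stop_face (a point): Centre of the sliding stop's face that meets the panel's free (right, -y) end, 24 mm above the table. It is on the stop's arm, which stands in front of the fence: reaching 42 mm out from the fence's inner face (jig x), 22 mm thick (jig y), its top 34 mm above the table.
- stop_back (a point): Point across from stop_face on the arm's rear (-y) face, 21 mm out from the fence, 24 mm above the table: where a fingertip can push the stop along. Nothing stands behind it more than 10 mm out from the fence.
- stop_knob (a point): Top centre of the stop's clamp knob, 22 mm wide, 56 mm above the table. It sits on a saddle 50 mm long (from the face plane back to -y), 35 to 42 mm above the table, that rides on the fence and overhangs its inner face by 10 mm. The knob does not turn.
- bottle_a: Lilac paint bottle with black cap, 58 mm wide, 160 mm tall, standing on the table left of the jig. A bystander: leave it alone. Origin at the centre of its underside.
- bottle_b: Dark purple paint bottle with black cap, 58 mm wide, 160 mm tall, standing on the table left of the jig. A bystander: leave it alone. Origin at the centre of its underside.
- tube: Paint tube, 30 mm wide, 97 mm tall, standing on its white cap on the near right corner of the jig base. A bystander: leave it alone. Origin at the centre of its underside.
- pot: Small lidded paint pot, 41 mm wide, 39 mm tall, standing on the near left corner of the jig base. A bystander: leave it alone. Origin at the centre of its underside.
- tape: Roll of masking tape, 96 mm across, 24 mm high, lying on the table behind the fence. A bystander: leave it alone. Origin at the centre of its underside.
- brush: Flat paint brush, 200 mm long, 42 mm wide, 20 mm high, lying on the table to the right of the jig. A bystander: leave it alone. Origin at the centre of its underside.
- knife: White plastic palette knife, 195 mm long, 10 mm high, lying on the table to the right of the jig. A bystander: leave it alone. Origin at the centre of its underside.
- gesso: White jar, 72 mm wide, 75 mm tall, standing on the table to the right of the jig. A bystander: leave it alone. Origin at the centre of its underside.
Mind the look-alikes: they are no part of the job. Leave any turquoise look-alike of the panel alone.

How it is judged:
At the end, for the whole second after the job is handed in: The panel lies flat on the jig's base with its corner within 2.5 mm of both the fence and the end stop and square to them within 0.02 rad, the sliding stop's face is within 2.5 mm of the panel's free end, and all is at rest (x of panel_corner in the frame of jig_corner between -0.0025 and 0.0025 m and y of panel_corner in the frame of jig_corner between -0.0025 and 0.0025 m and angle between the x axis of panel and the x axis of jig, either way round below 0.02 rad and y of stop_face in the frame of panel between -0.0785 and -0.0735 m and height (world z) of panel between 0.009 and 0.015 m and linear speed of panel below 0.01 m/s); the robot touches nothing.
It fails at once if the panel is lifted or tipped off the jig's base (height (world z) of panel above 0.02 m or angle between panel's own z axis and vertical above 0.12 rad).
It fails at once if a bystander is moved more than 10 mm (distance of any of bottle_a, bottle_b, tube, pot, tape, brush, knife, gesso from where it was at the start of the episode above 0.01 m).
It also fails if it takes over 72 s, if anything falls off the work surface, if the arm or the gripper's body presses on something with over 40 N, if the wrist force passes 120 N, or if a joint passes its speed limit or range.

## Working session

There is one attempt and no reset: what is moved stays moved. The work goes in short steps, Python scripts to look and compute and a tool call to move; the robot and the scene stay as the last step left them, time stands still between calls to the robot, and variables do not carry over. Pictures are saved under pics/ and viewed, at most 10 in all, crops included, and the job is handed in when it is done.

Besides the shell and the picture viewer there is one more tool, called after "Call:" as name(argument=value, ...), one argument or row to a line, values as JSON. jog_arm: Moves the arm, as the interface text tells. Its arguments: {"type":"object","properties":{"deltas":{"type":"array"},"grip_force":{"type":"number"}},"required":["deltas"]}

```bash
mkdir -p pics; cat > h.py <<'E'
import numpy as np, cv2
from rig import manip, imaging
def ray(name,uv,z,c=None):
    c=c or imaging.calibration(name); K=np.array(c["mtx"]);T=np.array(c["cam_to_world"])
    uv=np.atleast_2d(np.array(uv,float)); d=np.c_[uv,np.ones(len(uv))]@np.linalg.inv(K).T@T[:3,:3].T
    o=T[:3,3]; return o+d*((z-o[2])/d[:,2])[:,None]
def proj(name,P,c=None):
    c=c or imaging.calibration(name); K=np.array(c["mtx"]);T=np.linalg.inv(np.array(c["cam_to_world"]))
    p=(np.atleast_2d(P)@T[:3,:3].T+T[:3,3])@K.T; return p[:,:2]/p[:,2:]
E
python3 - <<'E'
from h import *
a=imaging.get_image("scene");b=imaging.get_image("wrist");cv2.imwrite("pics/s0.png",a);cv2.imwrite("pics/w0.png",b)
print(manip.get_state())
for n in("scene","side","wrist"):print(n,imaging.calibration(n))
E
```

```text
{'clock': 0.1, 'qpos': array([-1.21039563e-01,  2.76541802e-01,  1.50597031e+00,  1.06983091e-05,
        1.36071758e+00, -1.20997706e-01]), 'qd': array([ 0.00030452, -0.00235181, -0.0024583 ,  0.00011326,  0.00034144,
       -0.00062159]), 'effort': array([ 1.55745878e-03, -4.17697620e+01, -2.46405226e+01, -1.74112388e-04,
        5.80947395e-03,  2.85749664e-07]), 'position': array([5.74561067e-01, 2.89774230e-05, 2.41534906e-01]), 'ee_rot': array([-6.47647494e-04,  7.07122135e-01,  7.07090954e-01, -5.00559022e-04]), 'contact_force': array([-0.7678192 , -0.97797384,  0.11807648]), 'moment': array([-0.01185043,  0.06441516,  0.00130169]), 'gripper_force': 0.0, 'width': 0.0853549394345539}
scene {'mtx': array([[492.25603122,   0.        , 282.15166128],
       [  0.        , 492.25603122, 206.70660454],
       [  0.        ,   0.        ,   1.        ]]), 'cam_to_world': array([[ 0.32227227,  0.78713964, -0.52588189,  1.04782881],
       [ 0.94662421, -0.26410738,  0.1847969 , -0.17017624],
       [ 0.00657168, -0.55736745, -0.83023993,  0.98176957],
       [ 0.        ,  0.        ,
[... 286 characters left out ...]
05775797,  0.55705199, -0.82846671,  0.88515115],
       [-0.02321161, -0.83037704, -0.55671824,  0.609995  ],
       [ 0.        ,  0.        ,  0.        ,  1.        ]])}
wrist {'mtx': array([[364.94641824,   0.        , 279.44194483],
       [  0.        , 364.94641824, 209.79382322],
       [  0.        ,   0.        ,   1.        ]]), 'cam_to_world': array([[ 9.99999458e-01, -3.22372481e-04, -9.90233972e-04,
         5.74392535e-01],
       [-5.78935286e-04, -9.62493815e-01, -2.71303006e-01,
         6.87631702e-02],
       [-8.65633450e-04,  2.71303432e-01, -9.62493480e-01,
         3.72804641e-01],
       [ 0.00000000e+00,  0.00000000e+00,  0.00000000e+00,
         1.00000000e+00]])}
```

View pics/s0.png

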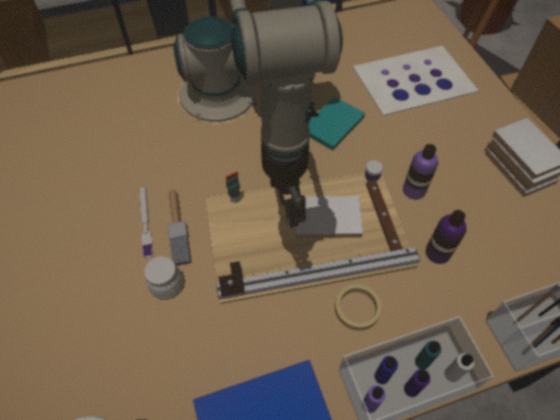

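View pics/w0.png

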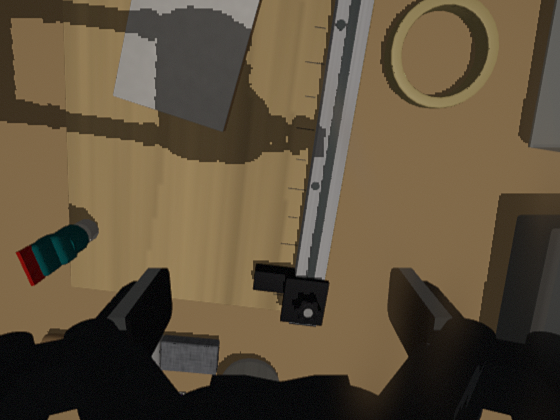

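The scene picture shows the white panel at about (330,215) on the jig. The turquoise look-alike is off the jig at (335,122), and the black stop is at (232,278) on the fence. The pot is at (373,168) and the tube at (233,185). The wrist view cuts off the panel's left end, so I'll rise and shift left to see all of it.

Call:
jog_arm(
  deltas=[0,0,0,0,20,40,0,0,0,0,-15,40,80,0,0,0,0,-30,60,120,0,0,0,0,-30,70,150,0,0,0,0,-30,70,150,0,0,0,0,-30,70,150,0],
)

```text
clock: 0.7
position: [0.545, 0.0701, 0.3924]
ee_rot: [0.0, 0.707, 0.707, 0.0]
contact_force: [-0.4, -0.4, -1.1]
width: 0.0003
gripper_force: 0.0
```

```bash
python3 - <<'E'
from h import *
import json
c=imaging.calibration("wrist");b=imaging.get_image("wrist");cv2.imwrite("pics/w1.png",b)
np.savez("w1.npz",**c); cv2.imwrite("pics/w1b.png",cv2.resize(b,(800,600),interpolation=cv2.INTER_CUBIC))
print(manip.get_state()["position"],manip.get_state()["clock"])
E
```

```text
[0.5446769  0.06982635 0.39116223] 0.75
```

View pics/w1b.png

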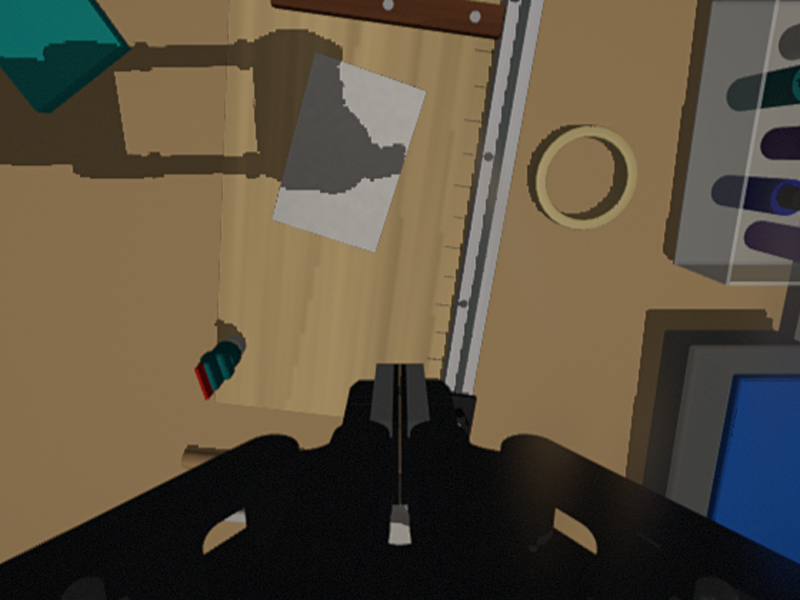

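The panel's top corners are at about (315,53), (426,91), (375,251) and (273,219) in the enlarged picture. The end stop is at the top (273–500, 5–38), and the fence's inner edge runs from about (500,38) to (447,393). I'll enlarge that region to get closer pixel positions.

```bash
python3 - <<'E'
from h import *
b=cv2.imread("pics/w1.png");cr=b[0:190,150:400]
cv2.imwrite("pics/c1.png",cv2.resize(cv2.convertScaleAbs(cr,alpha=1.3),None,fx=3.15,fy=3.15,interpolation=cv2.INTER_CUBIC))
E
```

```text
(no output)
```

View pics/c1.png

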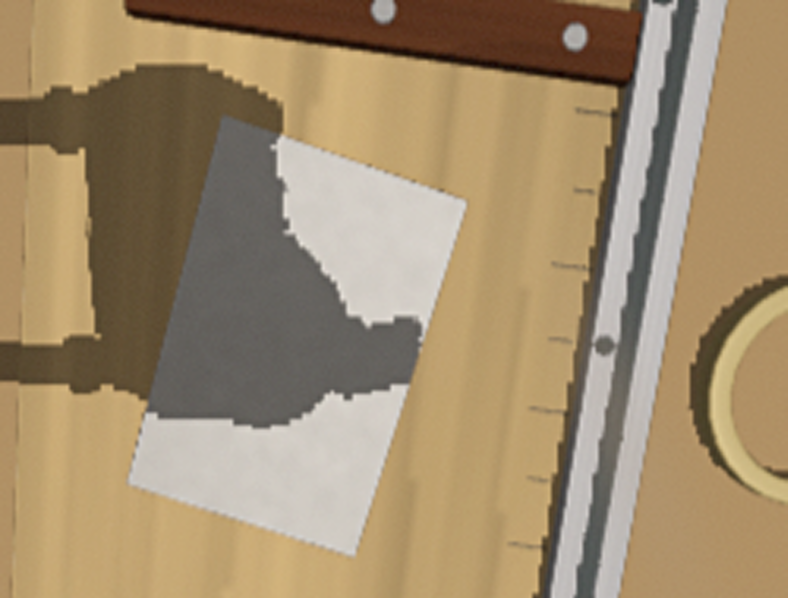

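The crop shows the panel's top corners at (222,115), (467,201), (355,556) and (129,486). The foot of the end stop runs from (127,14) to (628,84), and the fence's top inner edge from (633,100) to (551,598).

```bash
python3 - <<'E'
from h import *
c=dict(np.load("w1.npz"))
f=lambda p:np.c_[150+(np.array(p)[:,0]+.5)/3.15-.5,(np.array(p)[:,1]+.5)/3.15-.5]
P=ray("wrist",f([(222,115),(467,201),(355,556),(129,486)]),.032,c)
E=ray("wrist",f([(127,14),(628,84)]),.012,c);F=ray("wrist",f([(633,100),(551,598)]),.034,c)
print(P);d=np.roll(P,-1,0)-P;print("sides",np.linalg.norm(d,axis=1),"centre",P.mean(0))
ang=lambda v:np.degrees(np.arctan2(v[1],v[0]))
print("panel yaw",[ang(d[0]),ang(-d[1])-90,ang(-d[2]),ang(d[3])-90])
print("E",E,np.linalg.norm(E[1]-E[0]),ang(E[1]-E[0]),"F",F,ang(F[0]-F[1])-90)
W=dict(imaging.calibration("wrist"))
# w0 : stop and fence
T=np.array([[ 9.99999458e-01,-3.22372481e-04,-9.90233972e-04,5.74392535e-01],[-5.78935286e-04,-9.62493815e-01,-2.71303006e-01,6.87631702e-02],[-8.65633450e-04,2.71303432e-01,-9.62493480e-01,3.72804641e-01],[0,0,0,1]])
w0=dict(mtx=W["mtx"],cam_to_world=T)
print("w0 fence",ray("wrist",[(327,30),(296,275)],.034,w0))
print("arm top",ray("wrist",[(257,263),(294,267)],.034,w0),"saddle",ray("wrist",[(285,278),(328,281),(281,321),(323,325)],.042,w0))
print("tube base",ray("wrist",[(88,222)],.012,w0), "base edge",ray("wrist",[(68,100),(72,287),(280,308)],.012,w0))
E
```

```text
[[0.4720503  0.22271464 0.032     ]
 [0.56844955 0.19129101 0.032     ]
 [0.52191659 0.04777168 0.032     ]
 [0.42607009 0.07798493 0.032     ]]
sides [0.10139161 0.1508745  0.10049573 0.15185806] centre [0.49712163 0.13494057 0.032     ]
panel yaw [np.float64(-18.054614539311842), np.float64(-17.964134161545232), np.float64(-17.49617254742269), np.float64(-17.624901234972015)]
E [[0.43285164 0.26301324 0.012     ]
 [0.63403852 0.23767198 0.012     ]] 0.20277657707608243 -7.179101174524042 F [[0.63242665 0.22776332 0.034     ]
 [0.60718865 0.02958198 0.034     ]] -7.257438030325389
w0 fence [[ 0.61440989  0.13143978  0.034     ]
 [ 0.59082142 -0.09555079  0.034     ]]
arm top [[ 0.55143652 -0.08233772  0.034     ]
 [ 0.58869971 -0.0867183   0.034     ]] saddle [[ 0.57953683 -0.09493214  0.042     ]
 [ 0.62239537 -0.09821716  0.042     ]
 [ 0.57558848 -0.14351852  0.042     ]
 [ 0.61900367 -0.14821883  0.042     ]]
tube base [[ 0.37540276 -0.04602889  0.012     ]] base edge [[ 0.37377756  0.07519294  0.012     ]
 [ 0.34725554 -0.12053006  0.012     ]
 [ 0.57457594 -0.14634694  0.012     ]]
```

```bash
cat >> h.py <<'E'
C=np.array([.6337,.2377]); A=np.radians(-7.2); R=np.array([[np.cos(A),-np.sin(A)],[np.sin(A),np.cos(A)]])
tojig=lambda p:(np.atleast_2d(p)[:,:2]-C)@R*1000   # mm from jig corner
toworld=lambda q:C+np.atleast_2d(q)@R.T/1000
E
python3 - <<'E'
from h import *
print("pot lid",tojig(ray("scene",[(373,166)],.051)),"tube",tojig(ray("scene",[(234,195)],.012)))
print(toworld([(-215,-119),(-51,-235),(-30,-375)]))
E
```

```text
pot lid [[-221.70661464   17.82293557]] tube [[-230.59684896 -322.51523743]]
[[ 0.40548068  0.146585  ]
 [ 0.55364884  0.01094504]
 [ 0.5569366  -0.13058302]]
```

Call:
jog_arm(
  deltas=[0,0,-8,-20,10,-20,0.6,0,0,-16,-40,20,-40,0.6,0,0,-24,-60,30,-60,0.6,0,0,-32,-80,40,-80,0.6,0,0,-40,-100,50,-100,0.6,0,0,-48,-120,60,-120,0.6,0,0,-56,-140,76,-140,0.6,0,0,-64,-140,76,-160,0.6,0,0,-72,-140,76,-180,0.6,0,0,-80,-140,76,-200,0.6,0,0,-88,-140,76,-220,0.6,0,0,-97.2,-140,76,-240,0.6,0,0,-97.2,-140,76,-260,0.6,0,0,-97.2,-140,76,-280,0.6,0,0,-97.2,-140,76,-300,0.6,0,0,-97.2,-140,76,-320,0.6,0,0,-97.2,-140,76,-320,0.6,0,0,-97.2,-140,76,-320,0.6],
)

```text
clock: 2.55
position: [0.404, 0.1455, 0.0714]
ee_rot: [0.0, 0.998, -0.063, -0.002]
contact_force: [0.7, -0.3, 1.1]
width: 0.0512
gripper_force: 0.0
```

Call:
jog_arm(
  deltas=[0,0,0,0,0,-15,0.6,0,0,0,0,0,-30,0.6,0,0,0,0,0,-40,0.6,0,0,0,0,0,-44,0.6,0,0,0,0,0,-47,0.6,0,0,0,0,0,-47,0.6],
)

```text
clock: 3.15
position: [0.4052, 0.146, 0.0255]
ee_rot: [0.0, 0.998, -0.063, 0.0]
contact_force: [-0.4, 0.6, 0.3]
width: 0.0514
gripper_force: 0.0
```

```bash
python3 - <<'E'
from h import *
print(manip.get_state()["position"],manip.get_state()["contact_force"])
cv2.imwrite("pics/w2.png",np.hstack([imaging.get_image("wrist")]));cv2.imwrite("pics/sd2.png",imaging.get_image("side"))
E
```

```text
[0.40521536 0.14599999 0.02545126] [-0.43945651  0.6230836   0.27589045]
```

View pics/w2.png

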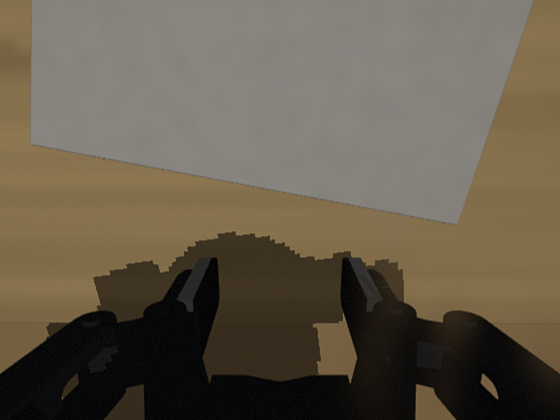

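The wrist view shows both fingertips short of the panel's near edge, which runs from (31,145) to (457,223). Next I push along jig +x with both fingers.

Call:
jog_arm(
  deltas=[0,0,0,6,-0.8,-2,0.6,0,0,0,12,-1.5,-2,0.6,0,0,0,18,-2.3,-2,0.6,0,0,0,24,-3,-2,0.6,0,0,0,29,-3.7,-2,0.6,0,0,0,34,-4.3,-2,0.6,0,0,0,39,-4.9,-2,0.6,0,0,0,44,-5.6,-2,0.6,0,0,0,49,-6.2,-2,0.6,0,0,0,54,-6.8,-2,0.6,0,0,0,59,-7.5,-2,0.6,0,0,0,64,-8.1,-2,0.6,0,0,0,69,-8.7,-2,0.6,0,0,0,74,-9.3,-2,0.6,0,0,0,79,-10,-2,0.6,0,0,0,84,-10.6,-2,0.6,0,0,0,88,-11.1,-2,0.6,0,0,0,91,-11.5,-2,0.6,0,0,0,91,-11.5,-2,0.6],
)

```text
clock: 5.15
position: [0.497, 0.1345, 0.0234]
ee_rot: [-0.0, 0.998, -0.063, 0.001]
contact_force: [-0.4, -0.6, 0.6]
width: 0.0512
gripper_force: 0.0
```

```bash
python3 - <<'E'
from h import *
s=manip.get_state();print(s["position"],tojig(s["position"]),s["contact_force"],s["moment"])
c=imaging.calibration("wrist");np.savez("w3.npz",**c)
cv2.imwrite("pics/w3.png",imaging.get_image("wrist"))
E
```

```text
[0.49699474 0.13448066 0.02344245] [[-122.69048901 -119.53913976]] [-0.44062413 -0.58762152  0.62073473] [ 0.0454063  -0.00875299 -0.01818542]
```

View pics/w3.png

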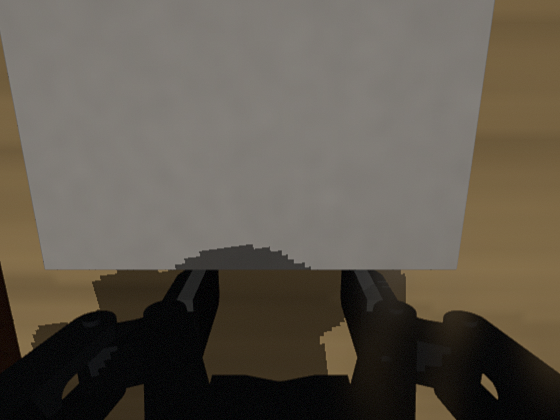

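The panel is now square to the fingers: its near edge is level at row 269, from column 44 to 457. I'll push on to the fence in small steps and watch the force.

Call:
jog_arm(
  deltas=[0,0,0,3,-0.4,0,0.6,0,0,0,6,-0.8,0,0.6,0,0,0,7,-0.9,0,0.6,0,0,0,8,-1,0,0.6,0,0,0,9,-1.1,0,0.6,0,0,0,9,-1.1,0,0.6],
)

```text
clock: 5.8
position: [0.5052, 0.1334, 0.0233]
ee_rot: [0.0, 0.998, -0.063, 0.0]
contact_force: [-2.8, -0.3, 2.2]
width: 0.0515
gripper_force: 1.3
```

Call:
jog_arm(
  deltas=[0,0,0,1,-0.1,0,0.6,0,0,0,2,-0.2,0,0.6,0,0,0,2,-0.2,0,0.6],
)

```text
clock: 6.1
position: [0.5057, 0.1333, 0.0232]
ee_rot: [0.0, 0.998, -0.063, -0.001]
contact_force: [-5.0, 0.7, 3.9]
width: 0.0509
gripper_force: 2.7
```

Call:
jog_arm(
  deltas=[0,0,0,-8,1,0,0.5,0,0,0,-18,2,0,0.5,0,0,0,-18,2,30,0.5,0,0,8,-18,2,60,0.5,0,0,16,-10,-10,70,0.5,0,0,24,0,-20,70,0.5,0,0,32,5,-35,70,0.5,0,0,40,10,-50,70,0.5,0,0,48,15,-65,70,0.5,0,0,56,20,-80,70,0.5,0,0,64,30,-95,70,0.5,0,0,72,38,-110,70,0.5,0,0,80,45,-119,70,0.5,0,0,90,45,-119,70,0.5,0,0,90,45,-119,40,0.5,0,0,90,45,-119,20,0.5,0,0,90,45,-119,8,0.5,0,0,90,45,-119,0,0.5,0,0,90,45,-119,0,0.5],
)

```text
clock: 8.0
position: [0.5516, 0.0143, 0.0226]
ee_rot: [-0.0, 0.75, 0.661, -0.0]
contact_force: [0.1, 0.4, -0.0]
width: 0.0426
gripper_force: 0.0
```

```bash
python3 - <<'E'
from h import *
s=manip.get_state();print(s["position"],tojig(s["position"]),s["contact_force"],s["moment"])
c=imaging.calibration("wrist");np.savez("w4.npz",**c)
cv2.imwrite("pics/w4.png",imaging.get_image("wrist"))
E
```

```text
[0.55160395 0.01425885 0.02261333] [[ -53.44410083 -231.96861312]] [ 0.06810916  0.4134167  -0.0050636 ] [-0.02726018 -0.02826418 -0.07259604]
```

View pics/w4.png

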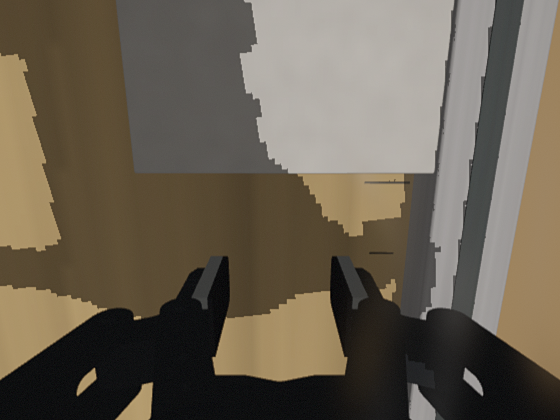

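The panel lies along the fence. Its right end is level at row 173, from column 134 to 434, and the fingers stand behind it. Next I push along jig +y.

Call:
jog_arm(
  deltas=[0,0,0,0.8,6,0,0.5,0,0,0,1.5,12,0,0.5,0,0,0,2.3,18,0,0.5,0,0,0,3,24,0,0.5,0,0,0,3.6,28,0,0.5,0,0,0,4.1,32,0,0.5,0,0,0,4.7,36,0,0.5,0,0,0,5.4,40,0,0.5,0,0,0,6,44,0,0.5,0,0,0,6.6,48,0,0.5,0,0,0,7.2,52,0,0.5,0,0,0,7.8,56,0,0.5,0,0,0,8.4,60,0,0.5,0,0,0,8.9,63,0,0.5,0,0,0,9.2,65,0,0.5,0,0,0,9.2,65,0,0.5],
)

```text
clock: 9.65
position: [0.5606, 0.0794, 0.0232]
ee_rot: [-0.0, 0.75, 0.661, -0.0]
contact_force: [-2.2, -3.1, 2.0]
width: 0.0428
gripper_force: 1.8
```

Call:
jog_arm(
  deltas=[0,0,0,0.1,1,0,0.5,0,0,0,0.3,2,0,0.5,0,0,0,0.3,2,0,0.5],
)

```text
clock: 9.95
position: [0.5608, 0.0808, 0.0232]
ee_rot: [-0.0, 0.75, 0.661, -0.001]
contact_force: [-3.7, -5.4, 2.0]
width: 0.0424
gripper_force: 2.7
```

Call:
jog_arm(
  deltas=[0,0,0,0.1,1,0,0.5,0,0,0,0.3,2,0,0.5,0,0,0,0.3,2,0,0.5],
)

```text
clock: 10.25
position: [0.5609, 0.0809, 0.0233]
ee_rot: [0.001, 0.75, 0.662, -0.002]
contact_force: [-4.0, -11.6, 3.5]
width: 0.0427
gripper_force: 5.8
```

Call:
jog_arm(
  deltas=[0,0,0,0.1,1,0,0.5,0,0,0,0.3,2,0,0.5,0,0,0,0.3,2,0,0.5],
)

```text
clock: 10.55
position: [0.5609, 0.0809, 0.0233]
ee_rot: [0.002, 0.749, 0.662, -0.004]
contact_force: [-4.7, -17.5, 4.7]
width: 0.0431
gripper_force: 8.9
```

```bash
python3 - <<'E'
from h import *
s=manip.get_state();print(s["position"],tojig(s["position"]),s["contact_force"],s["moment"])
cv2.imwrite("pics/w5.png",imaging.get_image("wrist"))
E
```

```text
[0.56086406 0.08094261 0.023258  ] [[ -52.61469446 -164.65007221]] [ -4.66498809 -17.52160848   4.67163919] [-2.74361352  0.58845244 -0.33546939]
```

Call:
jog_arm(
  deltas=[0,0,0,-1.5,-8,0,0.5,0,0,0,-3,-22,0,0.5,0,0,0,-3,-22,40,0,0,0,0,-3,-40,80,0,0,0,0,-5,-80,120,0,0,0,0,-8,-120,150,0,0,0,0,-10,-160,167,0,0,0,0,-12,-200,167,0,0,0,0,-12,-212,167,0,0,0,0,-12,-212,167,0,0,0,0,-12,-212,167,0],
)

```text
clock: 11.7
position: [0.55, -0.1258, 0.1897]
ee_rot: [-0.001, 0.75, 0.661, 0.0]
contact_force: [0.9, -0.3, 0.2]
width: 0.0001
gripper_force: 0.0
```

```bash
python3 - <<'E'
from h import *
s=manip.get_state();print(s["position"],tojig(s["position"]),s["contact_force"],s["width"])
c=imaging.calibration("wrist");np.savez("w6.npz",**c);b=imaging.get_image("wrist")
cv2.imwrite("pics/w6.png",b);cv2.imwrite("pics/w6b.png",cv2.resize(b,(800,600),interpolation=cv2.INTER_CUBIC))
E
```

```text
[ 0.54996471 -0.12580872  0.18968824] [[ -37.51529241 -371.13716264]] [ 0.87749242 -0.26573354  0.15426507] 5.3049870945858734e-05
```

View pics/w6b.png

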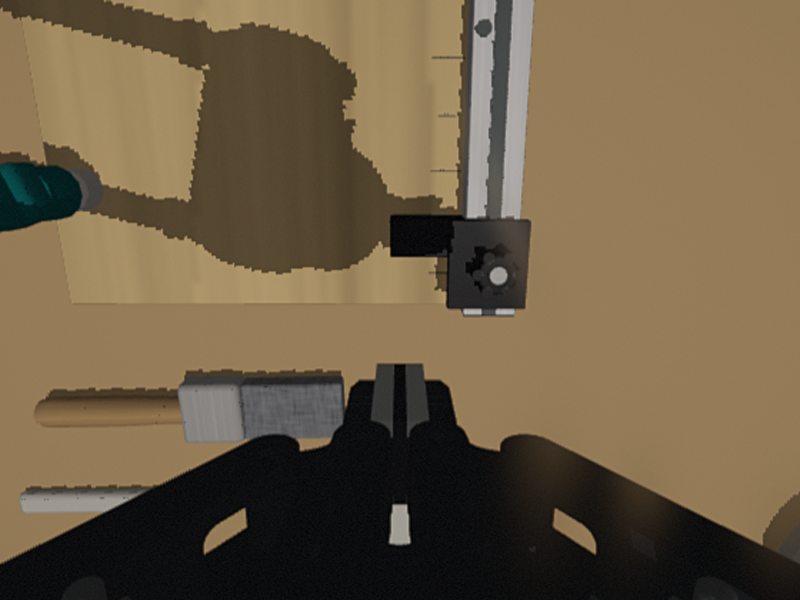

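The picture shows the stop's arm at about (391–455, 215–256), its saddle and knob at (450–530, 220–308), and the brush bristles ending at (343, 375–437). Next I work out positions from these pixels.

```bash
python3 - <<'E'
from h import *
c=dict(np.load("w6.npz"));s=.7
r=lambda p,z:print(np.round(tojig(ray("wrist",np.array(p)*s,z,c)),1))
r([(391,215),(450,217),(391,256),(448,257)],.034);r([(453,220),(530,222),(447,306),(525,308)],.042)
r([(343,375),(343,437)],.015);r([(72,303),(437,303)],.012);r([(463,200),(475,30)],.034)
E
```

```text
[[ -42.3 -334.9]
 [ -10.  -336. ]
 [ -42.4 -357.7]
 [ -10.5 -358.3]]
[[  -9.1 -336.7]
 [  32.  -337.8]
 [ -11.2 -384.5]
 [  32.4 -385.7]]
[[ -73.6 -438. ]
 [ -74.9 -482.1]]
[[-239.6 -391.1]
 [ -14.5 -391.3]]
[[-3.200e+00 -3.269e+02]
 [ 2.000e-01 -2.432e+02]]
```

Call:
jog_arm(
  deltas=[0,0,0,0,-11,-40,0,0,0,0,0,-11,-80,0,0,0,0,0,-11,-110,0,0,0,0,0,-11,-140,0,0,0,0,0,-11,-152,0,0,0,0,0,-11,-160,0,0,0,0,0,-11,-160,0,0,0,0,0.5,-7,-160,0,0,0,0,1,-3,-160,0,0,0,0,1.5,1,-160,0,0,0,0,2,5,-160,0,0,0,0,2,5,-160,0],
)

```text
clock: 12.95
position: [0.5527, -0.1217, 0.031]
ee_rot: [0.001, 0.75, 0.662, 0.0]
contact_force: [1.4, -1.2, 1.8]
width: 0.0001
gripper_force: 0.4
```

Call:
jog_arm(
  deltas=[0,0,0,0.5,4,0,0,0,0,0,1.2,10,0,0,0,0,0,2,17,0,0,0,0,0,3,24,0,0,0,0,0,3.9,31,0,0,0,0,0,4.8,38,0,0,0,0,0,5.6,45,0,0,0,0,0,6.5,52,0,0,0,0,0,7.4,59,0,0,0,0,0,8.2,66,0,0,0,0,0,9.2,73,0,0,0,0,0,10,80,0,0,0,0,0,10.9,87,0,0,0,0,0,11.8,94,0,0,0,0,0,12.6,101,0,0,0,0,0,13.5,108,0,0,0,0,0,14.4,115,0,0,0,0,0,15.2,122,0,0,0,0,0,16,128,0,0,0,0,0,16.5,132,0,0],
)

```text
clock: 14.95
position: [0.5685, 0.0109, 0.0303]
ee_rot: [-0.0, 0.75, 0.661, -0.0]
contact_force: [2.5, -3.2, 0.5]
width: -0.0001
gripper_force: 1.6
```

Call:
jog_arm(
  deltas=[0,0,0,0.6,5,0,0,0,0,0,1.2,10,0,0,0,0,0,1.9,15,0,0,0,0,0,2.5,20,0,0,0,0,0,3.1,25,0,0,0,0,0,3.8,30,0,0,0,0,0,4.4,35,0,0,0,0,0,4.8,38,0,0,0,0,0,5,40,0,0,0,0,0,5,40,0,0],
)

```text
clock: 15.95
position: [0.5731, 0.0509, 0.0302]
ee_rot: [-0.001, 0.75, 0.661, -0.0]
contact_force: [1.2, -1.7, 0.2]
width: -0.0001
gripper_force: 0.5
```

Call:
jog_arm(
  deltas=[0,0,0,0.2,1.5,0,0,0,0,0,0.4,3,0,0,0,0,0,0.5,4,0,0,0,0,0,0.5,4,0,0],
)

```text
clock: 16.35
position: [0.5734, 0.0543, 0.0302]
ee_rot: [-0.0, 0.75, 0.661, -0.0]
contact_force: [-0.4, -2.8, -0.4]
width: -0.0
gripper_force: 1.3
```

Call:
jog_arm(
  deltas=[0,0,0,0.1,1,0,0,0,0,0,0.2,2,0,0,0,0,0,0.2,2,0,0],
)

```text
clock: 16.65
position: [0.5738, 0.0564, 0.0302]
ee_rot: [-0.0, 0.75, 0.661, -0.0]
contact_force: [-1.4, -1.9, 0.8]
width: -0.0002
gripper_force: 1.3
```

Call:
jog_arm(
  deltas=[0,0,0,0.1,1,0,0,0,0,0,0.2,1.5,0,0,0,0,0,0.2,1.5,0,0],
)

```text
clock: 16.95
position: [0.5739, 0.057, 0.0302]
ee_rot: [0.0, 0.75, 0.662, -0.001]
contact_force: [-2.1, -5.3, 1.0]
width: -0.0001
gripper_force: 2.8
```

Call:
jog_arm(
  deltas=[0,0,0,0.1,1,0,0,0,0,0,0.2,1.5,0,0,0,0,0,0.2,1.5,0,0],
)

```text
clock: 17.25
position: [0.5739, 0.0571, 0.0302]
ee_rot: [0.001, 0.75, 0.662, -0.002]
contact_force: [-2.2, -9.3, 2.6]
width: 0.0001
gripper_force: 4.9
```

Call:
jog_arm(
  deltas=[0,0,0,-2,-10,0,0,0,0,0,-4,-25,0,0,0,0,0,-4,-25,40,0,0,0,0,-4,-25,80,0,0,0,0,-10,-10,130,0,0,0,0,-20,0,180,0,0,0,0,-30,0,210,0,0,0,0,-30,0,210,0,0,0,0,-30,0,210,0],
)

```text
clock: 18.15
position: [0.545, 0.059, 0.2411]
ee_rot: [0.001, 0.75, 0.661, 0.001]
contact_force: [0.4, 0.2, -0.8]
width: -0.0004
gripper_force: 0.0
```

```bash
python3 - <<'E'
from h import *
s=manip.get_state();print(s["position"],s["contact_force"])
c=imaging.calibration("wrist");np.savez("w7.npz",**c);b=imaging.get_image("wrist")
q=proj("wrist",np.c_[toworld([(-51,-76)]),[[.03]]],c)[0];print(q)
u,v=max(0,int(q[0]-125)),max(0,int(q[1]-95));print(u,v)
cv2.imwrite("pics/w7.png",b);cv2.imwrite("pics/c7.png",cv2.resize(cv2.convertScaleAbs(b[v:v+190,u:u+250],alpha=1.5),None,fx=3.15,fy=3.15,interpolation=cv2.INTER_CUBIC))
E
```

```text
[0.54498338 0.05904627 0.24110922] [ 0.43412468  0.20101923 -0.75337677]
[295.66385621  55.03516314]
170 0
```

View pics/c7.png

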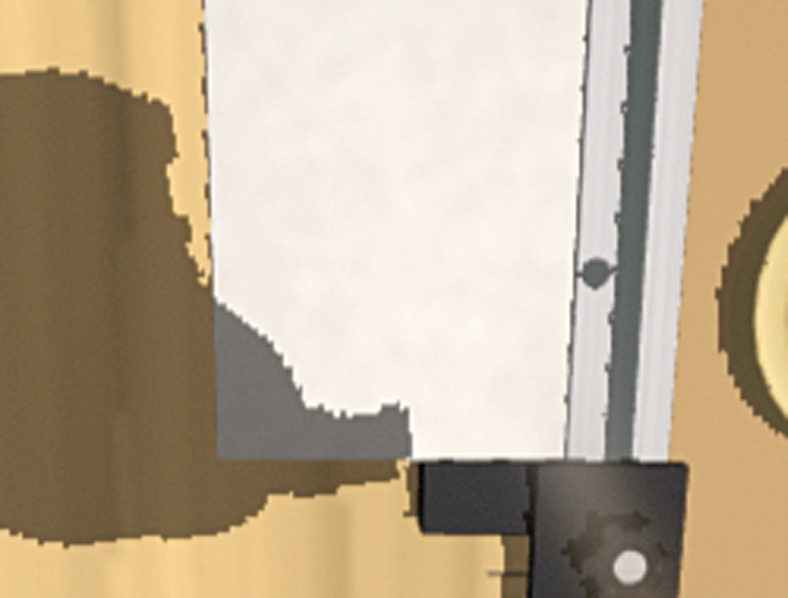

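The panel's right end sits against the stop's arm at row 460, and its far edge lies along the fence. One last look covers the corner.

Call:
jog_arm(
  deltas=[0,0,0,8,40,0,0,0,0,0,16,80,0,0,0,0,0,22,110,0,0,0,0,0,22,110,0,0,0,0,0,22,110,0,0],
)

```text
clock: 18.7
position: [0.5661, 0.1691, 0.2379]
ee_rot: [-0.001, 0.75, 0.662, -0.002]
contact_force: [-0.8, 0.6, -1.3]
width: -0.0003
gripper_force: 0.0
```

```bash
python3 - <<'E'
from h import *
c=imaging.calibration("wrist");np.savez("w8.npz",**c);b=imaging.get_image("wrist")
q=proj("wrist",np.c_[toworld([(-51,-50)]),[[.03]]],c)[0]
u,v=max(0,int(q[0]-125)),max(0,int(q[1]-95));print(q,u,v)
cv2.imwrite("pics/w8.png",b);cv2.imwrite("pics/c8.png",cv2.resize(cv2.convertScaleAbs(b[v:v+190,u:u+250],alpha=1.5),None,fx=3.15,fy=3.15,interpolation=cv2.INTER_CUBIC))
E
```

```text
[288.57904282 153.79517116] 163 58
```

View pics/c8.png

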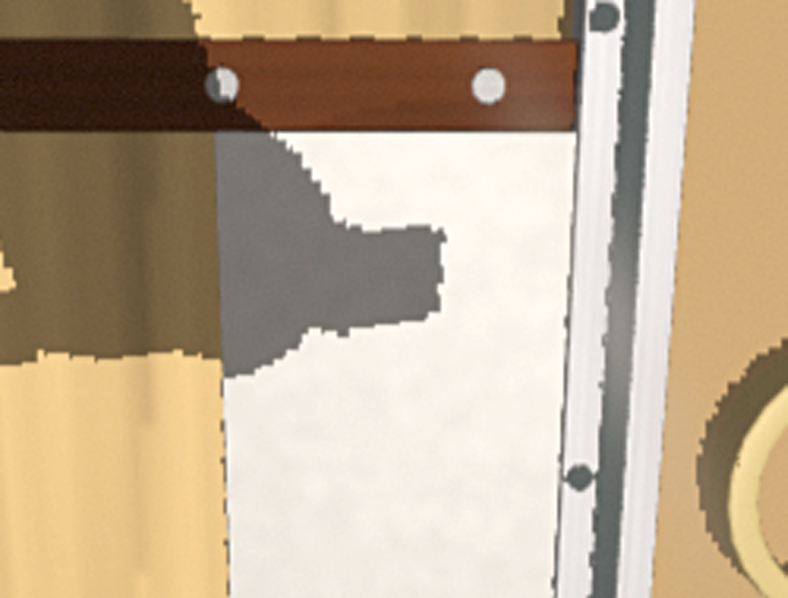

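The panel's left end is flush with the end stop at row 131, its far edge lies along the fence (column 575 at the corner), and both joins look square and tight. I'm handing the job in.

```bash
python3 -c "
from h import *
print(manip.sign_off())"
```

```text
the job is handed in; nothing more can be done
None
```

I pushed the panel square into the corner against the fence and end stop, slid the stop up to its free end, and handed the job in; the last pictures show all three contacts tight, but the sign-off gave no verdict.

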